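Grease the link plate

ROBOT

A 7-joint arm with a two-finger parallel gripper is mounted at the origin on a cart in front of the work surface, level with it; the furniture and walls round the work are solid. World frame = base frame: x ahead of the robot, y to its left, z up, the work surface at z = 0. Lengths are in m, angles in rad, forces in N, time in s.
With the tool pointing down it reaches from about 0.425 to 1.025 m from the base axis. Payload 9.4 kg.
Tool frame: the origin (TCP) lies at the very end of the fingers, on their centre line; the grasp point (between the pads) lies 19 mm behind it; z points along the fingers, y is the line along which they close (so a half turn about z gives the same grasp; the last joint's range is limited). The gripper opens to 93 mm and grips with 3 to 60 N. Pads are 15 mm wide; open, the fingers measure 128 mm over their backs; the gripper's body (75 mm by 188 mm) begins 65 mm behind the grasp point.
Start: joints at [1.171, 0.599, -0.003, 1.599, 0.002, 0.943, -0.08], TCP at [0.23, -0.688, 0.219] pointing down, gripper open.
Joint ranges: [-2.57, 2.57], [-0.35, 1.97], [-1.29, 1.29], [0.11, 2.56], [-1.05, 4.19], [0.11, 1.86], [-2.63, 2.63]. Speed limits (rad/s): [2.22, 2.22, 3.01, 3.01, 3.14, 3.14, 3.14].

INTERFACE

Orientations are given as a unit quaternion [w, x, y, z].
In Python, from rig import env gives the robot as it stands.
- The arm moves only by the shell command python3 -m handwheel 'ROWS'. ROWS is a JSON object of lists of equal length, an entry for each row: "angular": the turn, a rotation vector about the tool's x, y, z each as a share of pi rad, from -1 to 1, a list of three; "dp": the shift along the tool's x, y, z each as a share of 300 mm, from -1 to 1, a list of three; "hand": the closure, from -1 (fully open) to 1 (shut), so that 0 is half open. In form: {"angular": [[wx, wy, wz], ...], "dp": [[dx, dy, dz], ...], "hand": [hand, ...]}. A call has 1 to 8 rows; each row is the pose to reach, as a shift and turn from the pose commanded when the call began, along the tool's axes at that moment, turning the shorter way round; what a row does not reach only later rows make up. A row lasts 1/8 s, in which the tool goes at most 62.5 mm and 10.7 degrees, less where a joint would pass 70% of its speed; a pose out of reach is approached as far as the arm can. A call with a number of a shift or a turn outside -1 to 1 is refused whole. A call with a gripper value outside its range is refused whole. The fingers move at their own pace and stop on an object; the grip force is fixed at half the most. Time passes only in rows, so rows that repeat a pose let the fingers close. It gives the time, the measured TCP pose, the force, the opening and the grip force at its end, in the units of the state.
- env.get_state(): the state, without advancing time (a new reading comes with each control period).
- env.grab_frame(name): name is "side" or "top"; returns the picture (420x560x3 uint8, red, green, blue); there is no depth.
- env.get_calibration(name): a dict with "fovy" (degrees; the focal length in pixels is half the picture's height over the tangent of half this angle, whatever the lens; pixels are square), "cx", "cy" (the principal point, pixels), "rvec" (rotation vector, rad) and "tvec" (3), from world to camera coordinates, as OpenCV has them. Camera axes: x right, y down, z forward; pixel columns grow to the right and rows downward; lengths in m; the calibration is good to about 2 mm. A picture is of the moment at which its call begins. get_calibration takes no time and is no camera call.
- env.hand_in(): hands the job in; it is judged then, once.
Trained networks look in the newest picture that a camera, given by its name, has taken for a name from the list of things; names that differ only in an ending like _2 or _b are one class to them, and where a whole thing is asked for, a point or a joint stands for the part that bears it (a point fixed in the world has none). Each returns a list of dicts, best first, with "conf" (0 to 1); they miss things now and then, are a little off and sometimes report something else, mostly with a low value. They report only what shows in the picture. A call takes as long as a camera call. They do not tell look-alikes from the thing itself.
- env.find_in(target, camera): "at" ([x, y, z] in m, in world coordinates, good to about 4 mm: the middle of the surface that is visible of it).
- env.regions_of(target, camera): "mask" (420x560 bool, what is visible of it).
- env.tip_of(target, camera): "at" ([x, y, z] in m, in world coordinates, good to about 4 mm: a listed point, or the origin of a listed thing).
The state is a dict: "clock": time; "joint_pos": joint angles; "qd": joint speeds; "effort": joint torques, N m; "ee_pos": TCP position; "eef_rot": TCP orientation; "contact_force": force on the tool from outside, world axes, zero at the start; "torque": the same for the moment, N m; "grip_width": finger opening in m; "gripper_force": force on a finger pad.
Only numpy, scipy, OpenCV 4.12 (cv2) and the standard library are available. Lean on these libraries where they do the work, as an engineer would, in place of code of your own. Each camera call takes 0.05 s, during which the arm holds its last target. There are 200 camera calls.

TASK

Stand the red link plate on its long edge in the middle slot of the blue rack, its nipple towards the rack's open end, and let go of it. Then take the yellow-handled grease coupler and press it squarely onto the plate's tilted nipple until it snaps over the head and its rim comes down home on the brass flange, and finish while still gripping it and holding it pressed there against its spring. Leave the other things on the bench where they lie.

Things in the scene. Friction and masses are not known exactly. Their poses are not given: they have to be found in the camera images.
- rack: Fixed blue rack, 190 mm long (its x), 124 mm wide (its y). Origin: centre of its underside, on the bench; z up. Three slots run along its x, 23 mm wide, 33 mm apart, the middle one on y = 0. Slot walls 10 mm thick, rounded tops 55 mm above the bench. The +x end is closed by a stop wall 55 mm high, its inner face at x = +85 mm; the -x end is open.
- slot_floor (a point): Point on the middle slot's floor, 10 mm above the bench, in the rack's axes (x along the slot towards the stop). The plate's middle belongs over it, 5 mm clear of the stop; up to 20 mm towards the open end, or right up against the stop, is also good.
- plate_center (a point): Centre (half-way up) of the loose red link plate, 160 mm long (its x), 20 thick (its y), 90 high (its z), 0.35 to 0.75 kg. It starts standing on its long edge on the bench, this point 45 mm up; 55 mm up in a slot. The nipple's boss takes the -x end of its top edge (x = -95 to -55 mm); grip it across its thickness at the middle of the top edge.
- nipple: Brass button-head nipple fixed to the plate, leaning 30 degrees from the plate's z to its -x. Origin: centre of its flange's upper face (flange 38 mm wide), (-75, 0, +60.6) mm from plate_center in the plate's axes. z: its own axis, outward. Neck 11 mm diameter; head 18 mm diameter 15 to 17 mm above the flange, tapering to 10 mm at its top, 24 mm above the flange.
- coupler_center (a point): Centre of the loose grease coupler, on its axis, 50 mm above its mouth; 0.38 kg, starts standing mouth down on the bench. z: its axis, from mouth to top. Yellow square grip 26x26 mm (sides along its x and y), 34 to 90 mm above the mouth; brass plug on top, to 98 mm. Below the grip a steel skirt, 36 mm diameter, 44 at the rim. It may be turned any way about its axis.
- coupler_mouth (a point): Centre of the coupler's mouth, same axes. Bore 22 mm, flaring to 30 mm at the mouth. Two sprung jaws inside resist with about 6 to 14 N as the mouth goes from 14 to 9 mm above the nipple's flange, then snap behind the head at about 8 mm. Home: rim on the flange, this point at the nipple's origin, both z axes in line.
- coupler_seal (a joint): How far the coupler's inner seal plunger is pushed in (m), 0 when free. The nipple's top meets it when the mouth is 8 mm above the flange; it reads about 0.008 when home. Spring 1.4 N per mm (about 11 N at home): a coupler not pressed springs back to about 4 mm off the flange, where only the jaws keep it.
- spanner: Bystander, to be left alone: open/ring spanner, 44x167 mm, 10 mm thick, lying at the front left. Origin: centre of its underside.
- spark_plug: Bystander, to be left alone: spark plug, 22x68x20 mm, lying behind the rack. Origin: centre of its underside.
- screwdriver_blue: Bystander, to be left alone: blue-handled screwdriver, 26x210x26 mm, lying at the right, behind the work. Origin: centre of its underside.
- tape_roll: Bystander, to be left alone: roll of black insulating tape, 54x56 mm, 19 mm high, lying at the front right. Origin: centre of its underside.
Things that resemble listed ones, but are neither listed nor needed, are in the scene too. What is meant by the part that bears coupler_center is not purple, and is the smaller of those in its own colour.

How it is judged:
By the outcome, as a careful person would: the job done as asked, in the order asked, and still so for the second after the job is handed in, while the arm keeps its last pose, push and grip.
It also fails if it takes over 64 s, if anything falls off the work surface, if the arm or the gripper's body presses on something with over 40 N, if the wrist force passes 120 N, or if a joint passes its speed limit or range.

## Working session

There is one attempt and no reset: what is moved stays moved. The work goes in short steps, Python scripts to look and compute and a shell command to move; the robot and the scene stay as the last step left them, time stands still between calls to the robot, and variables do not carry over. Pictures are saved under pics/ and viewed, at most 10 in all, crops included, and the job is handed in when it is done.

```bash
ls; mkdir -p pics; python3 - <<'E'
from rig import env
import cv2,numpy as np
s=env.get_state();print(s)
for c in("side","top"):
    print(c,env.get_calibration(c))
    im=env.grab_frame(c);cv2.imwrite(f"pics/{c}0.png",im[:,:,::-1])
for t in("rack","slot_floor","plate_center","nipple","coupler_center","coupler_mouth"):
    for c in("side","top"):
        print(t,c,[(np.round(d["at"],3).tolist(),round(d["conf"],2)) for d in env.tip_of(t,c)])
E
```

```text
pics
{'clock': 0.0, 'joint_pos': array([ 1.17128573,  0.60013277, -0.00254063,  1.60010893,  0.00182586,
        0.94291948, -0.07985452]), 'qd': array([-0.00061735,  0.00034765,  0.00159601,  0.00054479, -0.00137879,
       -0.00098276, -0.00063663]), 'effort': array([-4.93812622e-04, -7.65080309e+01,  1.49786420e+00, -2.52357209e+01,
       -5.23164449e-02,  1.69376261e-02,  1.35636164e-04]), 'ee_pos': array([ 0.22981455, -0.68709987,  0.21776198]), 'eef_rot': array([-7.55546984e-04,  9.87000749e-01,  1.60713742e-01, -2.07082192e-04]), 'contact_force': array([0.08441636, 0.25289595, 0.21224944]), 'torque': array([-0.01967679,  0.01940879,  0.05829384]), 'gripper_force': 0.0, 'grip_width': 0.09273369467785048}
side {'fovy': 46.08389820906666, 'cx': 269.12335222107305, 'cy': 218.8194214506871, 'rvec': array([ 1.91135628, -0.53004628,  0.36747897]), 'tvec': array([-0.44396752,  0.18518909,  1.10498988])}
top {'fovy': 53.88013285416068, 'cx': 273.1541526639257, 'cy': 209.19522447914912, 'rvec': array([ 2.19314364, -2.13344262,  0.13181396]), 'tvec': array([-0.00264091,  0.54790968,  1.
[... 222 characters left out ...]
late_center side [([0.507, -0.292, 0.046], 0.8)]
plate_center top [([0.505, -0.292, 0.042], 0.76)]
nipple side [([0.52, -0.005, -0.002], 0.37)]
nipple top [([0.516, -0.363, 0.103], 0.58)]
coupler_center side [([0.524, 0.188, 0.047], 0.87), ([0.476, 0.352, 0.069], 0.77), ([0.488, 0.267, 0.046], 0.74), ([0.521, -0.006, -0.0], 0.51)]
coupler_center top [([0.494, 0.264, 0.052], 0.79), ([0.521, 0.185, 0.049], 0.77), ([0.475, 0.351, 0.069], 0.69)]
coupler_mouth side [([0.478, 0.352, 0.003], 0.94), ([0.493, 0.268, 0.004], 0.71), ([0.526, 0.19, 0.002], 0.68)]
coupler_mouth top [([0.476, 0.349, 0.001], 0.6), ([0.524, 0.186, 0.004], 0.54), ([0.495, 0.262, -0.002], 0.53), ([0.495, 0.264, 0.051], 0.45)]
```

View pics/side0.png

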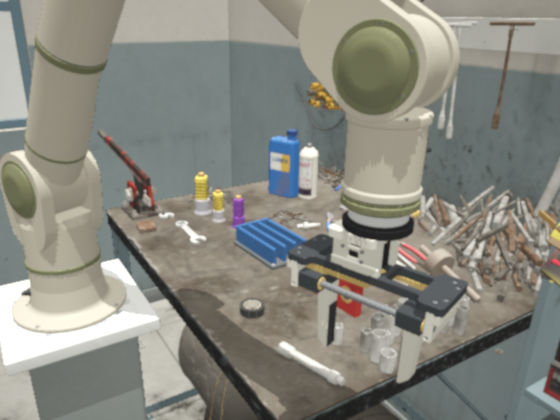

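View pics/top0.png

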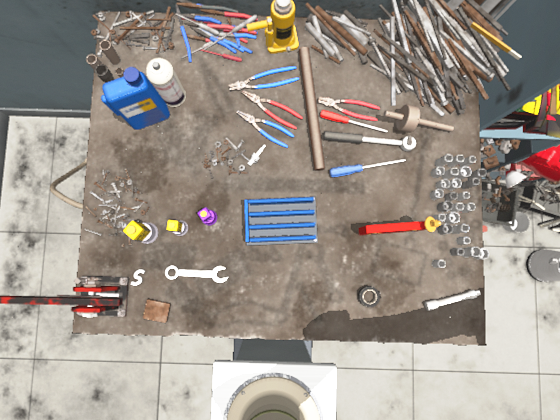

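```bash
cat > h.py <<'E'
from rig import env
import cv2,numpy as np
from scipy.spatial.transform import Rotation as R
def cal(c):
    k=env.get_calibration(c);f=210/np.tan(np.radians(k["fovy"]/2))
    K=np.array([[f,0,k["cx"]],[0,f,k["cy"]],[0,0,1]]);return K,R.from_rotvec(k["rvec"]).as_matrix(),np.array(k["tvec"])
def proj(c,P):
    K,r,t=cal(c);p=(np.atleast_2d(P)@r.T+t)@K.T;return p[:,:2]/p[:,2:]
def lift(c,px,z):
    K,r,t=cal(c);d=np.c_[np.atleast_2d(px).astype(float),np.ones(len(np.atleast_2d(px)))]@np.linalg.inv(K).T@r
    o=-r.T@t;return o+d*((z-o[2])/d[:,2])[:,None]
def tool():
    s=env.get_state();q=s["eef_rot"];return np.array(s["ee_pos"]),R.from_quat(np.r_[q[1:],q[0]])
def goto(p,Rg):
    "row values from the present pose"
    p0,R0=tool();return np.round(R0.inv().apply(np.array(p)-p0)/.3,3).tolist(),np.round((R0.inv()*Rg).as_rotvec()/np.pi,4).tolist()
def down(closing_yaw):
    "tool down, its y along the yaw direction, nearest half turn to present"
    best=None
    for a in(closing_yaw,closing_yaw+np.pi):
        y=np.array([np.cos(a),np.sin(a),0]);z=np.array([0,0,-1.]);Rg=R.from_matrix(np.c_[np.cross(y,z),y,z])
        m=(tool()[1].inv()*Rg).magnitude()
        if best is None or m<best[0]:best=(m,Rg)
    return best[1]
E
python3 - <<'E'
from h import *
im=env.grab_frame("top")[:,:,::-1]
env.grab_frame("side")
a=cv2.resize(im[195:250,115:325],None,fx=3.8,fy=3.8,interpolation=3)
b=cv2.resize(im[195:250,345:475],None,fx=3.8,fy=3.8,interpolation=3)
b=cv2.copyMakeBorder(b,0,0,0,a.shape[1]-b.shape[1],cv2.BORDER_CONSTANT)
cv2.imwrite("pics/c1.png",np.vstack([a,b]))
def mk(t,h,c="top",sel=None):
    for d in env.regions_of(t,c):
        m=d["mask"].astype(np.uint8);(cx,cy),wh,an=cv2.minAreaRect(cv2.findNonZero(m))
        box=cv2.boxPoints(((cx,cy),wh,an));L=lift(c,box,h)
        print(t,c,round(d["conf"],2),m.sum(),np.round((cx,cy)),np.round(wh),np.round(lift(c,(cx,cy),h)[0],3).tolist(),"corners",np.round(L[:,:2],3).tolist())
        e=L[1]-L[0] if np.linalg.norm(L[1]-L[0])>np.linalg.norm(L[2]-L[1]) else L[2]-L[1];print("   yaw long",np.degrees(np.arctan2(e[1],e[0])),np.linalg.norm(e))
mk("rack",.055);mk("plate_center",.09);mk("coupler_center",.09)
E
```

```text
rack top 0.61 3308 [281. 221.] [46. 72.] [0.516, -0.007, 0.055] corners [[0.569, 0.088], [0.582, -0.095], [0.463, -0.102], [0.451, 0.079]]
   yaw long -85.87192793363596 0.18427884335914876
plate_center top 0.76 774 [399. 226.] [14. 80.] [0.509, -0.299, 0.09] corners [[0.518, -0.198], [0.534, -0.398], [0.499, -0.399], [0.484, -0.2]]
   yaw long -85.44360839861993 0.19976957920716262
coupler_center top 0.73 258 [208. 216.] [20. 15.] [0.519, 0.174, 0.09] corners [[0.522, 0.204], [0.549, 0.179], [0.515, 0.143], [0.489, 0.168]]
   yaw long -133.14238479183336 0.04945955922731189
coupler_center top 0.59 568 [141. 232.] [34. 20.] [0.475, 0.336, 0.09] corners [[0.458, 0.381], [0.507, 0.374], [0.493, 0.291], [0.444, 0.298]]
   yaw long -99.69621047105478 0.08391661414216894
coupler_center top 0.5 268 [177. 228.] [21. 15.] [0.489, 0.247, 0.09] corners [[0.473, 0.274], [0.508, 0.272], [0.505, 0.22], [0.469, 0.221]]
   yaw long -94.13198633148964 0.05251432013645391
```

View pics/c1.png

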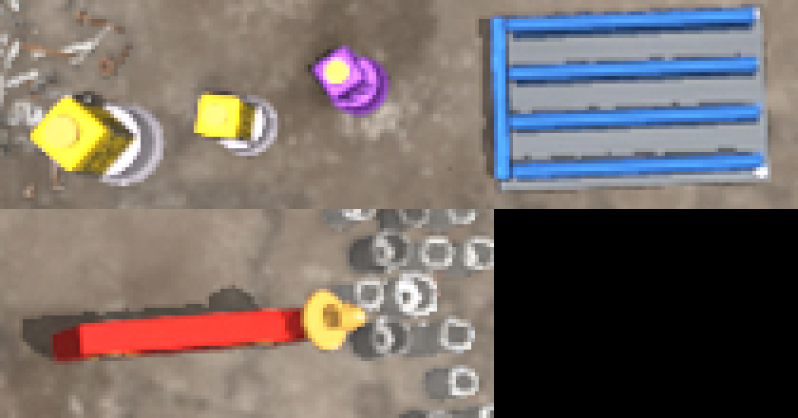

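```bash
cat > fit.py <<'E'
from h import *
from scipy.ndimage import map_coordinates
from scipy.optimize import differential_evolution
def score_img(c,kind):
    im=env.grab_frame(c).astype(float);r,g,b=im[...,0],im[...,1],im[...,2]
    return {"blue":b-r,"red":r-(g+b)/2,"yellow":(r+g)/2-b}[kind]
def fit(c,I,z,inside,outside,x0,dyaw=8,d=.02):
    "pose x,y,yaw(deg) maximising mean(inside)-mean(outside), local points at height z"
    def f(v):
        a=np.radians(v[2]);M=np.array([[np.cos(a),-np.sin(a)],[np.sin(a),np.cos(a)]])
        def m(p):
            q=proj(c,np.c_[p@M.T+v[:2],np.full(len(p),z)]);return map_coordinates(I,[q[:,1],q[:,0]],order=1,mode="nearest").mean()
        return m(outside)-m(inside)
    r=differential_evolution(f,[(x0[0]-d,x0[0]+d),(x0[1]-d,x0[1]+d),(x0[2]-dyaw,x0[2]+dyaw)],seed=0,tol=1e-6,maxiter=60)
    return r.x,-r.fun
def grid(x0,x1,y0,y1,n=40,m=7):
    return np.stack(np.meshgrid(np.linspace(x0,x1,n),np.linspace(y0,y1,m)),-1).reshape(-1,2)
def rack():
    ys=(-.0495,-.0165,.0165,.0495)
    ins=np.vstack([grid(-.093,.083,y-.004,y+.004,40,3) for y in ys]+[grid(.087,.093,-.058,.058,3,30)])
    out=np.vstack([grid(-.09,.083,y-.009,y+.009,40,3) for y in(-.033,0,.033)]+[grid(.099,.104,-.058,.058,3,30),grid(-.09,.09,.060,.065,40,2),grid(-.09,.09,-.065,-.060,40,2),grid(-.104,-.099,-.05,.05,3,20)])
    return fit("top",score_img("top","blue"),.055,ins,out,(.518,-.007,94))
def plate(x0,z=.09,yaw=94):
    ins=grid(-.05,.078,-.009,.009);out=np.vstack([grid(-.05,.078,.0115,.016,40,3),grid(-.05,.078,-.016,-.0115,40,3),grid(.082,.087,-.008,.008,3,10)])
    I=score_img("top","red");r=env.grab_frame("top")[...,0].astype(float);return fit("top",I+r*.5,z,ins,out,(*x0,yaw))
def coup(x0):
    ins=grid(-.0125,.0125,-.0125,.0125,10,10);g=grid(-.02,.02,-.02,.02,17,17);out=g[np.abs(g).max(1)>.0145]
    I=score_img("top","yellow")+.5*env.grab_frame("top").sum(2)/3
    return fit("top",I,.09,ins,out,(*x0,45),45,.012)
E
python3 - <<'E'
from fit import *
print("cam",-cal("top")[1].T@cal("top")[2],-cal("side")[1].T@cal("side")[2])
np.set_printoptions(precision=4,suppress=True)
print("rack",rack());print("plate",plate((.507,-.292)));print("coupler",coup((.493,.265)))
E
```

```text
cam [0.42172691 0.0160285  1.10566314] [-0.12039568 -1.03819498  0.60005071]
rack (array([ 0.5204, -0.0094, 93.9921]), np.float64(127.02050250501162))Traceback (most recent call last):
  File "<stdin>", line 4, in <module>
  File "fit.py", line 25, in plate
    I=score_img("top","red");r=env.grab_frame("top")[...,0].astype(float);return fit("top",I+r*.5,z,ins,out,(*x0,yaw))
                                                                                 ~~~^^^^^^^^^^^^^^^^^^^^^^^^^^^^^^^^^^
  File "fit.py", line 14, in fit
    r=differential_evolution(f,[(x0[0]-d,x0[0]+d),(x0[1]-d,x0[1]+d),(x0[2]-dyaw,x0[2]+dyaw)],seed=0,tol=1e-6,maxiter=60)
    return fun(*args, **kwargs)
    ret = solver.solve()
    next(self)
    ~~~~^^^^^^
    energy = self.func(parameters)
    return self.f(x, *self.args)
           ~~~~~~^^^^^^^^^^^^^^^
  File "fit.py", line 13, in f
    return m(outside)-m(inside)
                      ~^^^^^^^^
  File "fit.py", line 12, in m
    q=proj(c,np.c_[p@M.T+v[:2],np.full(len(p),z)]);return map_coordinates(I,[q[:,1],q[:,0]],order=1,mode="nearest").mean()
  File "h.py", line 8, in proj
    K,r,t=cal(c);p=(np.atleast_2d(P)@r.T+t)@K.T;return p[:,:2]/p[:,2:]
          ~~~^^^
  File "h.py", line 5, in cal
    k=env.get_calibration(c);f=210/np.tan(np.radians(k["fovy"]/2))
ValueError: time passes only in moves, steps and waits
```

```bash
sed -i 's/^def cal(c):/from functools import lru_cache\n@lru_cache\ndef cal(c):/' h.py
python3 - <<'E'
from fit import *
np.set_printoptions(precision=4,suppress=True)
print("plate",plate((.507,-.292)));print("coupler",coup((.493,.265)))
print(env.get_state()["clock"])
E
```

```text
plate (array([ 0.5064, -0.2956, 95.6413]), np.float64(206.4740104468858))
coupler (array([0.495 , 0.2603, 0.9829]), np.float64(156.6965297563218))
1.3
```

```bash
python3 - <<'E'
from h import *
print(tool()[0],goto((.37,-.49,.20),down(np.radians(5.6))),goto((.5064,-.294,.16),down(np.radians(5.6))))
E
```

```text
[ 0.22996843 -0.68753289  0.21860541] ([0.652, -0.476, 0.062], [-0.0, 0.0, -0.4283]) ([1.29, -0.952, 0.195], [-0.0, 0.0, -0.4283])
```

```bash
python3 -m handwheel '{"angular":[[0,0,-0.4283],[0,0,-0.4283],[0,0,-0.4283],[0,0,-0.4283],[0,0,-0.4283],[0,0,-0.4283],[0,0,-0.4283],[0,0,-0.4283]],"dp":[[1,-0.74,0.06],[1,-0.74,0.06],[1,-0.74,0.06],[1,-0.74,0.06],[1,-0.74,0.06],[1,-0.74,0.06],[1,-0.74,0.06],[1,-0.74,0.06]],"hand":[-1,-1,-1,-1,-1,-1,-1,-1]}'
python3 - <<'E'
from h import *
print(goto((.5064,-.294,.15),down(np.radians(5.6))),env.get_state()["joint_pos"])
E
```

```text
clock: 2.3
ee_pos: [0.4443, -0.3816, 0.2007]
eef_rot: [0.0, 0.671, 0.741, 0.0]
contact_force: [0.2, 0.1, 0.0]
grip_width: 0.0929
gripper_force: 0.0
([0.27, 0.235, 0.169], [0.0, 0.0, 0.0003]) [ 0.88892797  0.47906518 -0.39354576  1.92608938  0.25294052  0.78428757
  0.45377482]
```

```bash
python3 -m handwheel '{"angular":[[0,0,0],[0,0,0],[0,0,0],[0,0,0],[0,0,0],[0,0,0],[0,0,0],[0,0,0]],"dp":[[0.27,0.235,0.17],[0.27,0.235,0.17],[0.27,0.235,0.47],[0.27,0.235,0.47],[0.27,0.235,0.47],[0.27,0.235,0.47],[0.27,0.235,0.47],[0.27,0.235,0.47]],"hand":[-1,-1,-1,-1,-1,-1,0.3,0.3]}'
python3 -m handwheel '{"angular":[[0,0,0],[0,0,0],[0,0,0],[0,0,0],[0,0,0]],"dp":[[0,0,0],[0,0,0],[0,0,0],[0,0,0],[0,0,0]],"hand":[1,1,1,1,1]}'
python3 - <<'E'
from h import *
p,r=tool();print(p,r.as_matrix().round(4).tolist())
cv2.imwrite("pics/s2.png",cv2.resize(env.grab_frame("side")[150:380,200:500,::-1],None,fx=2.5,fy=2.5))
E
```

```text
clock: 3.3
ee_pos: [0.5067, -0.295, 0.0608]
eef_rot: [0.001, 0.672, 0.74, 0.0]
contact_force: [0.1, 0.3, -0.4]
grip_width: 0.0775
gripper_force: 0.0
clock: 3.92
ee_pos: [0.5063, -0.2943, 0.0595]
eef_rot: [-0.0, 0.672, 0.741, -0.0]
contact_force: [-0.8, -0.7, -0.4]
grip_width: 0.0274
gripper_force: 0.0
[ 0.50631926 -0.2943206   0.05953157] [[-0.0975, 0.9952, -0.0001], [0.9952, 0.0975, 0.0001], [0.0001, -0.0001, -1.0]]
```

View pics/s2.png

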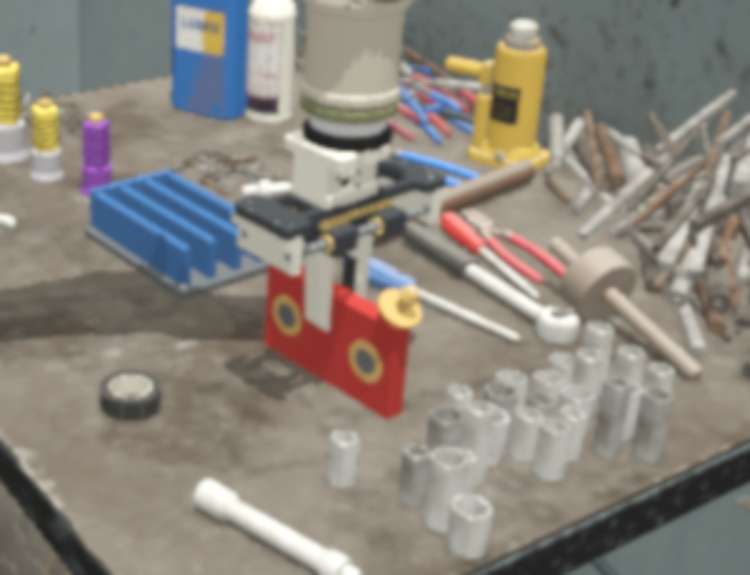

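```bash
python3 -m handwheel '{"angular":[[0,0,0],[0,0,0],[0,0,0],[0,0,0],[0,0,0],[0,0,0],[0,0,0]],"dp":[[0,0,0],[0,0,0],[0,0,-0.2],[0,0,-0.4],[0,0,-0.4],[0,0,-0.4],[0,0,-0.4]],"hand":[1,1,1,1,1,1,1]}'
python3 - <<'E'
from h import *
print(goto((.5209,-.0155,.150),down(np.radians(4.0))))
E
```

```text
clock: 4.85
ee_pos: [0.505, -0.2939, 0.1775]
eef_rot: [-0.002, 0.672, 0.741, -0.001]
contact_force: [0.2, 0.2, -5.4]
grip_width: 0.02
gripper_force: 30.0
([0.918, 0.143, 0.093], [-0.001, -0.0006, 0.0089])
```

```bash
python3 -m handwheel '{"angular":[[0,0,0.009],[0,0,0.009],[0,0,0.009],[0,0,0.009],[0,0,0.009],[0,0,0.009],[0,0,0.009],[0,0,0.009]],"dp":[[0.918,0.143,0],[0.918,0.143,0],[0.918,0.143,0],[0.918,0.143,0.08],[0.918,0.143,0.16],[0.918,0.143,0.16],[0.918,0.143,0.16],[0.918,0.143,0.16]],"hand":[1,1,1,1,1,1,1,1]}'
python3 - <<'E'
from h import *
p,r=tool();print(p,r.as_euler("xyz",True),goto((.5209,-.0155,.130),down(np.radians(4.0))))
im=env.grab_frame("side");
cv2.imwrite("pics/s3.png",cv2.resize(im[130:300,200:400,::-1],None,fx=3.5,fy=3.5,interpolation=2))
E
```

```text
clock: 5.85
ee_pos: [0.5222, -0.0174, 0.1316]
eef_rot: [0.0, 0.683, 0.731, -0.0]
contact_force: [-0.1, -0.3, -5.4]
grip_width: 0.0195
gripper_force: 30.0
[ 0.52223443 -0.01741004  0.13162411] [-1.79988827e+02  2.62076575e-02  9.38600881e+01] ([0.007, -0.004, 0.005], [-0.0001, 0.0001, -0.0008])
```

View pics/s3.png

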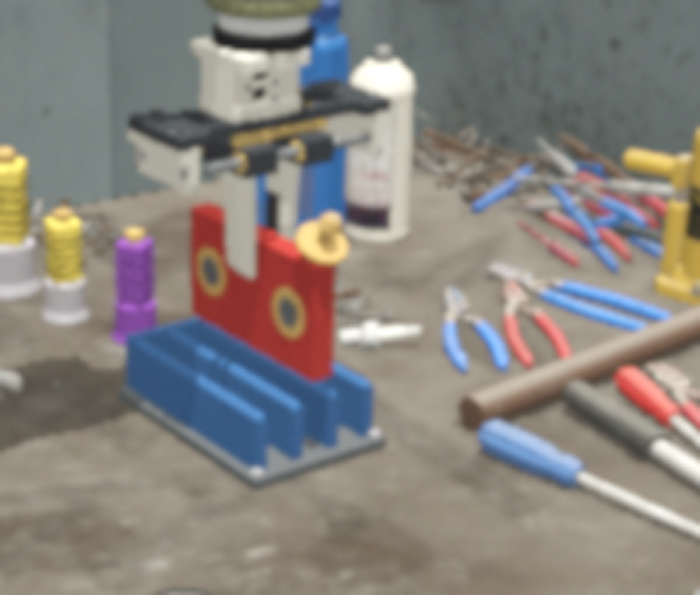

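```bash
python3 -m handwheel '{"angular":[[0,0,0],[0,0,0],[0,0,0],[0,0,0],[0,0,0]],"dp":[[0.005,-0.004,0],[0.005,-0.004,0.03],[0.005,-0.004,0.055],[0.005,-0.004,0.07],[0.005,-0.004,0.08]],"hand":[1,1,1,1,1]}'
```

```text
clock: 6.52
ee_pos: [0.5208, -0.0146, 0.1071]
eef_rot: [-0.0, 0.682, 0.731, -0.0]
contact_force: [-0.8, 0.9, -5.8]
grip_width: 0.0194
gripper_force: 30.0
```

```bash
python3 -m handwheel '{"angular":[[0,0,0],[0,0,0],[0,0,0],[0,0,0],[0,0,0],[0,0,0]],"dp":[[0,0,0.03],[0,0,0.06],[0,0,0.09],[0,0,0.11],[0,0,0.12],[0,0,0.122]],"hand":[1,1,1,1,1,1]}'
```

```text
clock: 7.28
ee_pos: [0.5209, -0.0147, 0.0709]
eef_rot: [-0.0, 0.682, 0.731, -0.0]
contact_force: [0.4, 0.2, -4.4]
grip_width: 0.0198
gripper_force: 30.0
```

```bash
python3 -m handwheel '{"angular":[[0,0,0],[0,0,0],[0,0,0],[0,0,0],[0,0,0],[0,0,0],[0,0,0],[0,0,0]],"dp":[[0,0,0.005],[0,0,0.005],[0,0,0.005],[0,0,0.005],[0,0,0.005],[0,0,0.005],[0,0,-0.2],[0,0,-0.5]],"hand":[1,1,0.5,-0.2,-1,-1,-1,-1]}'
python3 - <<'E'
from h import *
print(tool()[0],goto((.495,.2603,.22),down(0)),goto((.495,.2603,.22),down(np.pi/2)),env.get_state()["joint_pos"])
E
```

```text
clock: 8.28
ee_pos: [0.5203, -0.0146, 0.1944]
eef_rot: [-0.001, 0.682, 0.731, -0.001]
contact_force: [0.8, -0.6, -0.0]
grip_width: 0.0691
gripper_force: 0.0
[ 0.52027571 -0.01455071  0.19437235] ([0.92, -0.02, -0.085], [-0.0008, -0.0002, 0.0222]) ([0.92, -0.02, -0.085], [-0.0005, -0.0007, -0.4778]) [ 0.23129851  0.41757164 -0.42281678  2.06899286  0.25774046  0.70705345
 -0.28741616]
```

```bash
python3 -m handwheel '{"angular":[[0,0,0.017],[0,0,0.017],[0,0,0.017],[0,0,0.017],[0,0,0.017],[0,0,0.017],[0,0,0.017]],"dp":[[0.92,-0.02,-0.05],[0.92,-0.02,-0.05],[0.92,-0.02,-0.05],[0.92,-0.02,-0.05],[0.92,-0.02,-0.05],[0.92,-0.02,-0.05],[0.92,-0.02,-0.05]],"hand":[-1,-1,-1,-1,-1,-1,-1]}'
python3 - <<'E'
from fit import *
np.set_printoptions(precision=4,suppress=True)
print(plate((.52,-.014),.10));env.grab_frame("side")
for t in("plate_center","nipple","rack","slot_floor","coupler_center","coupler_mouth"):
    for c in("side","top"):
        print(t,c,[(np.round(d["at"],3).tolist(),round(d["conf"],2)) for d in env.tip_of(t,c)][:4])
a=env.grab_frame("top")[190:260,220:340,::-1];cv2.imwrite("pics/t4.png",cv2.resize(a,None,fx=5,fy=5,interpolation=2))
print(tool()[0])
E
```

```text
clock: 9.15
ee_pos: [0.4958, 0.2589, 0.2082]
eef_rot: [0.0, 0.702, 0.712, -0.001]
contact_force: [0.6, 0.8, -0.5]
grip_width: 0.093
gripper_force: 0.0
(array([ 0.5207, -0.0165, 94.0519]), np.float64(294.951872394523))
plate_center side [([0.52, -0.014, 0.058], 0.7)]
plate_center top [([0.518, -0.014, 0.052], 0.71), ([0.336, -0.241, 0.004], 0.61)]
nipple side [([0.526, -0.093, 0.113], 0.73), ([0.33, -0.244, -0.0], 0.28)]
nipple top [([0.525, -0.086, 0.113], 0.49), ([0.521, -0.005, 0.014], 0.19)]
rack side [([0.519, -0.005, -0.001], 0.55)]
rack top [([0.521, -0.006, 0.003], 0.64)]
slot_floor side [([0.524, -0.004, 0.012], 0.58)]
slot_floor top [([0.524, -0.007, 0.015], 0.57)]
coupler_center side [([0.473, 0.352, 0.069], 0.89), ([0.523, 0.189, 0.047], 0.64), ([0.488, 0.265, 0.05], 0.56), ([0.674, -0.237, 0.003], 0.34)]
coupler_center top [([0.521, 0.188, 0.05], 0.6), ([0.494, 0.264, 0.053], 0.48)]
coupler_mouth side [([0.528, 0.193, 0.005], 0.88), ([0.494, 0.268, 0.002], 0.6), ([0.48, 0.347, -0.0], 0.57)]
coupler_mouth top [([0.494, 0.265, -0.003], 0.84), ([0.529, 0.186, 0.005], 0.47)]
[0.4958 0.2603 0.2085]
```

View pics/t4.png

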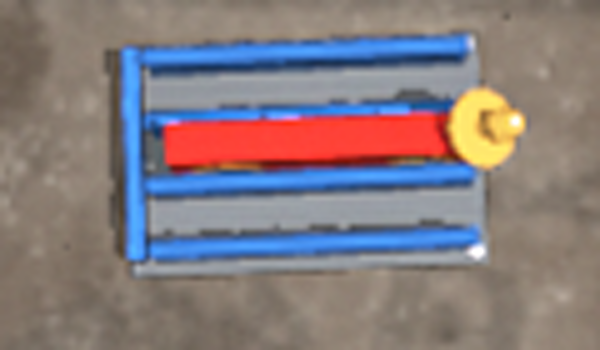

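```bash
python3 - <<'E'
from h import *
print(goto((.5205,-.015,.16),down(np.radians(4.05))),goto((.5205,-.015,.070),down(np.radians(4.05))))
E
```

```text
([-0.919, 0.068, 0.162], [-0.0, -0.0, -0.0174]) ([-0.919, 0.068, 0.462], [-0.0, -0.0, -0.0174])
```

```bash
python3 -m handwheel '{"angular":[[0,0,-0.0174],[0,0,-0.0174],[0,0,-0.0174],[0,0,-0.0174],[0,0,-0.0174],[0,0,-0.0174],[0,0,-0.0174],[0,0,-0.0174]],"dp":[[-0.919,0.068,0.1],[-0.919,0.068,0.1],[-0.919,0.068,0.1],[-0.919,0.068,0.1],[-0.919,0.068,0.16],[-0.919,0.068,0.3],[-0.919,0.068,0.46],[-0.919,0.068,0.46]],"hand":[-1,-1,-1,-1,-1,-1,-1,-1]}'
python3 -m handwheel '{"angular":[[0,0,0],[0,0,0],[0,0,0],[0,0,0],[0,0,0],[0,0,0],[0,0,0],[0,0,0]],"dp":[[0,0,0],[0,0,0],[0,0,0],[0,0,0],[0,0,0],[0,0,0],[0,0,0],[0,0,0]],"hand":[1,1,1,1,1,1,1,1]}'
```

```text
clock: 10.95
ee_pos: [0.5187, -0.015, 0.0682]
eef_rot: [-0.002, 0.681, 0.732, -0.002]
contact_force: [0.3, -0.2, 0.8]
grip_width: 0.093
gripper_force: 0.0
clock: 11.95
ee_pos: [0.5206, -0.0151, 0.0704]
eef_rot: [-0.0, 0.682, 0.732, -0.0]
contact_force: [-0.0, -0.4, -1.2]
grip_width: 0.0198
gripper_force: 30.0
```

```bash
python3 -m handwheel '{"angular":[[0,0,0],[0,0,0],[0,0,0],[0,0,0]],"dp":[[0.01,0,0],[0.02,0,0],[0.03,0,0],[0.03,0,0]],"hand":[1,1,1,1]}'; python3 -m handwheel '{"angular":[[0,0,0],[0,0,0],[0,0,0]],"dp":[[0.006,0,0],[0.012,0,0],[0.012,0,0]],"hand":[1,1,1]}'
```

```text
clock: 12.45
ee_pos: [0.5198, -0.0054, 0.0704]
eef_rot: [-0.0, 0.681, 0.732, 0.0]
contact_force: [-0.5, 0.2, -1.2]
grip_width: 0.0198
gripper_force: 30.0
clock: 12.82
ee_pos: [0.5196, -0.0022, 0.0704]
eef_rot: [-0.0, 0.682, 0.732, 0.0]
contact_force: [-0.8, -0.1, -1.8]
grip_width: 0.0199
gripper_force: 30.0
```

```bash
python3 -m handwheel '{"angular":[[0,0,0],[0,0,0],[0,0,0]],"dp":[[0.006,0,0],[0.009,0,0],[0.009,0,0]],"hand":[1,1,1]}'; python3 -m handwheel '{"angular":[[0,0,0],[0,0,0],[0,0,0]],"dp":[[0.006,0,0],[0.009,0,0],[0.009,0,0]],"hand":[1,1,1]}'
```

```text
clock: 13.2
ee_pos: [0.5194, -0.0008, 0.0705]
eef_rot: [0.0, 0.682, 0.731, -0.001]
contact_force: [0.9, -4.5, -2.9]
grip_width: 0.0198
gripper_force: 30.0
clock: 13.58
ee_pos: [0.5193, -0.0006, 0.0707]
eef_rot: [0.001, 0.683, 0.731, -0.002]
contact_force: [0.9, -13.9, 1.0]
grip_width: 0.0194
gripper_force: 30.0
```

```bash
python3 -m handwheel '{"angular":[[0,0,0],[0,0,0],[0,0,0],[0,0,0],[0,0,0],[0,0,0],[0,0,0]],"dp":[[-0.008,0,0],[-0.008,0,0],[-0.008,0,0],[0,0,-0.2],[0,0,-0.4],[0,0,-0.45],[0,0,-0.45]],"hand":[1,-1,-1,-1,-1,-1,-1]}'
python3 - <<'E'
from h import *
print(goto((.4945,.262,.20),down(np.radians(1))),goto((.4945,.262,.046),down(np.radians(1))))
E
```

```text
clock: 14.45
ee_pos: [0.5197, 0.003, 0.2062]
eef_rot: [0.001, 0.682, 0.732, 0.001]
contact_force: [-0.1, 0.2, -1.1]
grip_width: 0.0753
gripper_force: 0.0
([0.867, -0.023, 0.02], [0.0007, 0.0001, 0.0169]) ([0.867, -0.024, 0.534], [0.0007, 0.0001, 0.0169])
```

```bash
python3 -m handwheel '{"angular":[[0,0,0.017],[0,0,0.017],[0,0,0.017],[0,0,0.017],[0,0,0.017],[0,0,0.017],[0,0,0.017]],"dp":[[0.867,-0.023,0],[0.867,-0.023,0],[0.867,-0.023,0],[0.867,-0.023,0],[0.867,-0.023,0],[0.867,-0.023,0],[0.867,-0.023,0.1]],"hand":[-1,-1,-1,-1,-1,-1,-1]}'
python3 - <<'E'
from fit import *
np.set_printoptions(precision=4,suppress=True)
print(plate((.519,-.002),.10));env.grab_frame("side")
for t in("plate_center","nipple"):
    for c in("side","top"):
        print(t,c,[(np.round(d["at"],3).tolist(),round(d["conf"],2)) for d in env.tip_of(t,c)][:4])
print(tool()[0],goto((.4945,.262,.046),down(np.radians(1))))
E
```

```text
clock: 15.32
ee_pos: [0.4953, 0.2602, 0.1756]
eef_rot: [0.001, 0.702, 0.712, 0.001]
contact_force: [0.5, -0.5, -0.1]
grip_width: 0.0929
gripper_force: 0.0
(array([ 0.5191, -0.0034, 93.6009]), np.float64(308.61263679419824))
plate_center side [([0.517, 0.004, 0.058], 0.72)]
plate_center top [([0.52, -0.0, 0.052], 0.58), ([0.334, -0.239, -0.0], 0.45)]
nipple side [([0.528, -0.076, 0.114], 0.65)]
nipple top [([0.524, -0.075, 0.113], 0.55), ([0.522, -0.007, 0.01], 0.48)]
[0.4947 0.2613 0.1762] ([0.002, -0.001, 0.434], [0.0003, -0.0001, -0.0005])
```

```bash
python3 -m handwheel '{"angular":[[0,0,0],[0,0,0],[0,0,0],[0,0,0],[0,0,0],[0,0,0],[0,0,0],[0,0,0]],"dp":[[0,0,0.2],[0,0,0.4],[0,0,0.43],[0,0,0.43],[0,0,0.43],[0,0,0.43],[0,0,0.43],[0,0,0.43]],"hand":[-1,-1,-1,0,0,0.3,0.3,0.3]}'
python3 - <<'E'
from h import *
print(tool()[0])
cv2.imwrite("pics/s5.png",cv2.resize(env.grab_frame("side")[130:290,120:320,::-1],None,fx=3.5,fy=3.5,interpolation=2))
E
```

```text
clock: 16.68
ee_pos: [0.4943, 0.2618, 0.047]
eef_rot: [0.0, 0.701, 0.713, 0.0]
contact_force: [-0.1, -0.4, -0.4]
grip_width: 0.0477
gripper_force: 0.0
[0.49429913 0.26182855 0.04697318]
```

View pics/s5.png

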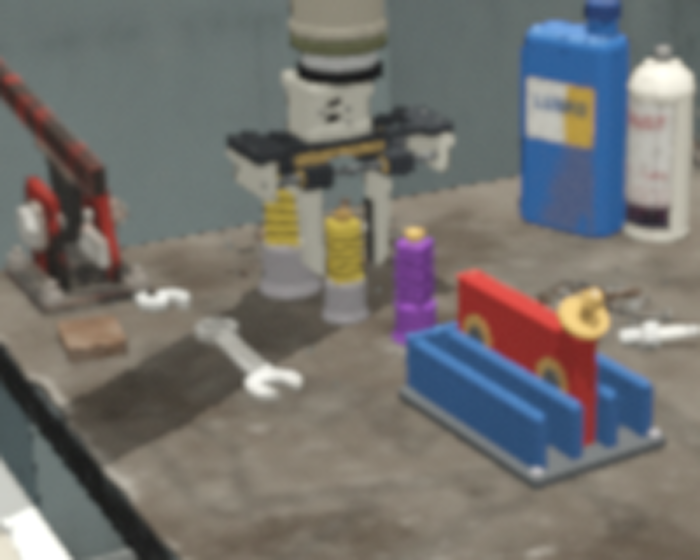

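```bash
python3 -m handwheel '{"angular":[[0,0,0],[0,0,0],[0,0,0],[0,0,0],[0,0,0],[0,0,0]],"dp":[[0,0,0],[0,0,0],[0,0,0],[0,0,0],[0,0,0],[0,0,0]],"hand":[1,1,1,1,1,1]}'
python3 -m handwheel '{"angular":[[0,0,0],[0,0,0],[0,0,0],[0,0,0],[0,0,0],[0,0,0]],"dp":[[0,0,-0.2],[0,0,-0.4],[0,0,-0.6],[0,0,-0.7],[0,0,-0.7],[0,0,-0.7]],"hand":[1,1,1,1,1,1]}'
python3 - <<'E'
from h import *
env.grab_frame("side");env.grab_frame("top")
print(tool()[0])
for t in("coupler_center","coupler_mouth"):
    for c in("side","top"):
        print(t,c,[(np.round(d["at"],3).tolist(),round(d["conf"],2)) for d in env.tip_of(t,c)][:5])
E
```

```text
clock: 17.48
ee_pos: [0.494, 0.2618, 0.0464]
eef_rot: [-0.0, 0.701, 0.713, -0.0]
contact_force: [0.2, -0.2, -1.7]
grip_width: 0.027
gripper_force: 28.5
clock: 18.23
ee_pos: [0.4934, 0.261, 0.2549]
eef_rot: [-0.0, 0.701, 0.713, -0.001]
contact_force: [-0.2, -0.4, -4.0]
grip_width: 0.0266
gripper_force: 28.7
[0.49327932 0.26119601 0.2545449 ]
coupler_center side [([0.476, 0.349, 0.068], 0.95), ([0.487, 0.264, 0.257], 0.65), ([0.674, -0.236, 0.004], 0.59), ([0.527, -0.076, 0.117], 0.56), ([0.523, 0.189, 0.048], 0.51)]
coupler_center top [([0.518, 0.188, 0.047], 0.78), ([0.496, 0.264, 0.259], 0.47)]
coupler_mouth side [([0.528, 0.192, 0.003], 0.77), ([0.373, 0.212, -0.001], 0.72), ([0.49, 0.265, 0.211], 0.68), ([0.479, 0.347, 0.001], 0.63)]
coupler_mouth top [([0.526, 0.188, 0.003], 0.81), ([0.492, 0.266, 0.209], 0.56)]
```

```bash
cat > cp.py <<'E'
from h import *
N=np.array([.5245,-.076,.1156]);yaw=np.radians(93.9);MOUTH=np.array([.002,0,.0464])
u=np.array([np.cos(yaw),np.sin(yaw),0]);n=-.5*u+np.sqrt(.75)*np.array([0,0,1])
y=np.array([np.sin(yaw),-np.cos(yaw),0]);Rg=R.from_matrix(np.c_[np.cross(y,-n),y,-n])
def tcp(s,N=N):return N+n*s-Rg.apply(MOUTH)
def rep():
    p,r=tool();m=p+r.apply(MOUTH);d=m-N
    s=env.get_state();print("mouth above flange mm",1e3*d@n,"lateral x',y mm",1e3*(d@np.cross(y,-n)),1e3*(d@y),"tilt err deg",np.degrees((r.inv()*Rg).as_rotvec()).round(2),"F axial",s["contact_force"]@n,"F lat",s["contact_force"]@np.cross(y,-n),s["contact_force"]@y)
E
python3 - <<'E'
from cp import *
print(n,Rg.as_matrix().round(3).tolist());print(goto((.52,0.02,.25),Rg),tcp(.06),goto(tcp(.06),Rg));print(env.get_state()["joint_pos"])
E
```

```text
[ 0.03400765 -0.49884214  0.8660254 ] [[-0.059, 0.998, -0.034], [0.864, 0.068, 0.499], [0.5, 0.0, -0.866]]
([-0.807, 0.074, 0.019], [0.0037, 0.1668, -0.0159]) [ 0.52823622 -0.13080484  0.2067451 ] ([-1.31, 0.092, 0.163], [0.0037, 0.1668, -0.0159])
[-0.23125344  0.39565589 -0.48894205  1.91993086  0.23555191  0.88398093
 -0.82154559]
```

```bash
python3 -m handwheel '{"angular":[[0.0037,0.1668,-0.0159],[0.0037,0.1668,-0.0159],[0.0037,0.1668,-0.0159],[0.0037,0.1668,-0.0159],[0.0037,0.1668,-0.0159],[0.0037,0.1668,-0.0159],[0.0037,0.1668,-0.0159],[0.0037,0.1668,-0.0159]],"dp":[[-1,0.08,0],[-1,0.08,0],[-1,0.08,0],[-1,0.08,0],[-1,0.08,0],[-1,0.08,0],[-1,0.08,0],[-1,0.08,0]],"hand":[1,1,1,1,1,1,1,1]}'
python3 - <<'E'
from cp import *
rep();print(goto(tcp(.06),Rg));print(env.get_state()["joint_pos"])
E
```

```text
clock: 19.52
ee_pos: [0.5235, -0.0387, 0.2561]
eef_rot: [-0.189, 0.66, 0.705, 0.178]
contact_force: [0.3, 0.4, -3.9]
grip_width: 0.026
gripper_force: 30.0
mouth above flange mm 56.601583109379746 lateral x',y mm 104.54428807327939 1.6447165936897787 tilt err deg [ 0.14 -0.03 -0.08] F axial -3.611678072800897 F lat -1.6096790010091184 0.29709434239201005
([-0.348, -0.005, -0.012], [0.0008, -0.0002, -0.0005])
[ 0.80343739  0.52817947 -0.7719528   1.92764028 -0.2005968   0.91237446
  0.28526812]
```

```bash
python3 -m handwheel '{"angular":[[0,0,0],[0,0,0],[0,0,0],[0,0,0]],"dp":[[-0.348,-0.005,-0.012],[-0.348,-0.005,-0.012],[-0.348,-0.005,-0.012],[-0.348,-0.005,-0.012]],"hand":[1,1,1,1]}'
python3 - <<'E'
from cp import *
a=env.grab_frame("side");b=env.grab_frame("top")
rep()
for t in("coupler_center","coupler_mouth","nipple"):
    for c in("side","top"):
        print(t,c,[(np.round(d["at"],3).tolist(),round(d["conf"],2)) for d in env.tip_of(t,c)][:5])
p,r=tool()
for c,im in(("side",a),("top",b)):
    q=proj(c,[p+r.apply(MOUTH),p+r.apply(MOUTH-[0,0,.05]),N,N+n*.024]);print(c,q.round(1).tolist())
x,yy=[int(v) for v in proj("side",N)[0]]
A=cv2.resize(a[yy-70:yy+60,x-70:x+65,::-1],None,fx=4.4,fy=4.4,interpolation=2)
cv2.imwrite("pics/s6.png",A)
E
```

```text
clock: 20.02
ee_pos: [0.5282, -0.1271, 0.2079]
eef_rot: [-0.189, 0.658, 0.707, 0.178]
contact_force: [0.5, -0.2, -3.8]
grip_width: 0.0257
gripper_force: 30.0
mouth above flange mm 59.55096377864015 lateral x',y mm 3.764040669564733 0.31676454169284796 tilt err deg [ 0.04 -0.04  0.23] F axial -1.7306594315293924 F lat -2.021989509713173 0.7399173627729597
coupler_center side [([0.524, -0.128, 0.213], 0.9), ([0.471, 0.35, 0.069], 0.85), ([0.526, 0.189, 0.046], 0.65)]
coupler_center top [([0.53, -0.13, 0.214], 0.94), ([0.475, 0.347, 0.067], 0.59), ([0.516, 0.185, 0.049], 0.54)]
coupler_mouth side [([0.479, 0.345, 0.002], 0.97), ([0.525, -0.101, 0.168], 0.9), ([0.529, 0.191, 0.001], 0.88)]
coupler_mouth top [([0.524, -0.104, 0.166], 0.98), ([0.523, 0.187, 0.0], 0.8), ([0.477, 0.349, 0.002], 0.62)]
nipple side [([0.522, -0.08, 0.116], 0.44)]
nipple top [([0.529, -0.073, 0.115], 0.46)]
side [[294.2, 203.9], [301.2, 190.0], [286.6, 220.0], [289.7, 213.9]]
top [[324.5, 212.9], [338.6, 210.4], [309.8, 215.8], [315.7, 214.7]]
```

View pics/s6.png

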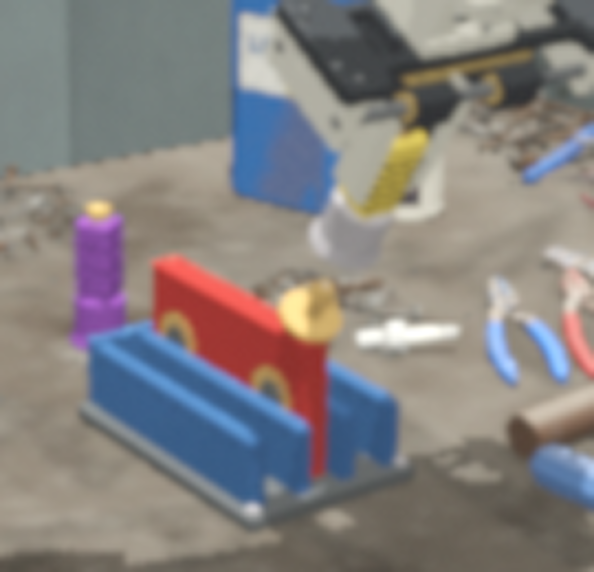

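```bash
python3 -m handwheel '{"angular":[[0,0,0],[0,0,0],[0,0,0],[0,0,0],[0,0,0],[0,0,0]],"dp":[[-0.0125,-0.001,0],[-0.0125,-0.001,0.05],[-0.0125,-0.001,0.1],[-0.0125,-0.001,0.12],[-0.0125,-0.001,0.12],[-0.0125,-0.001,0.12]],"hand":[1,1,1,1,1,1]}'
python3 - <<'E'
from cp import *
rep();env.grab_frame("side");env.grab_frame("top")
for t in("coupler_mouth","nipple"):
    for c in("side","top"):
        print(t,c,[(np.round(d["at"],3).tolist(),round(d["conf"],2)) for d in env.tip_of(t,c)][:3])
E
```

```text
clock: 21.18
ee_pos: [0.527, -0.1152, 0.1745]
eef_rot: [-0.189, 0.659, 0.706, 0.178]
contact_force: [-0.5, 0.2, -4.4]
grip_width: 0.0258
gripper_force: 30.0
mouth above flange mm 24.205025514435533 lateral x',y mm -2.5263652369789376 -0.04647070577258861 tilt err deg [ 0.11 -0.02  0.04] F axial -3.9661108365134683 F lat -2.0015086721081916 -0.5317409487038102
coupler_mouth side [([0.479, 0.35, 0.0], 0.83), ([0.525, -0.087, 0.136], 0.8), ([0.528, 0.191, 0.002], 0.68)]
coupler_mouth top [([0.475, 0.349, 0.001], 0.79), ([0.516, -0.006, 0.0], 0.66), ([0.526, 0.189, 0.002], 0.5)]
nipple side [([0.528, -0.074, 0.114], 0.68)]
nipple top [([0.524, -0.073, 0.114], 0.52)]
```

```bash
python3 -m handwheel '{"angular":[[0,0,0],[0,0,0],[0,0,0],[0,0,0],[0,0,0]],"dp":[[0.008,0,0],[0.008,0,0],[0.008,0,0.013],[0.008,0,0.027],[0.008,0,0.027]],"hand":[1,1,1,1,1]}'
python3 - <<'E'
from cp import *
rep()
E
```

```text
clock: 22.1
ee_pos: [0.5262, -0.1087, 0.1682]
eef_rot: [-0.189, 0.659, 0.706, 0.177]
contact_force: [-1.0, -0.9, -4.7]
grip_width: 0.026
gripper_force: 30.0
mouth above flange mm 15.468653036729627 lateral x',y mm -0.004042640479883647 -0.4508076270026767 tilt err deg [ 0.06 -0.05  0.04] F axial -3.681263315240797 F lat -3.117115345856563 -1.0500895973157467
```

```bash
python3 -m handwheel '{"angular":[[0,0,0],[0,0,0],[0,0,0],[0,0,0]],"dp":[[0,0,0.008],[0,0,0.016],[0,0,0.02],[0,0,0.02]],"hand":[1,1,1,1]}'
python3 - <<'E'
from cp import *
rep()
E
```

```text
clock: 22.6
ee_pos: [0.5259, -0.1058, 0.1631]
eef_rot: [-0.189, 0.659, 0.706, 0.177]
contact_force: [-0.1, 0.6, -5.5]
grip_width: 0.0258
gripper_force: 30.0
mouth above flange mm 9.610100932998067 lateral x',y mm -0.0326911400391457 -0.5498326407999172 tilt err deg [ 0.05 -0.04  0.04] F axial -5.038624017030123 F lat -2.253503346169545 -0.09628727720193875
```

```bash
python3 -m handwheel '{"angular":[[0,0,0],[0,0,0],[0,0,0]],"dp":[[0,0,0.005],[0,0,0.01],[0,0,0.01]],"hand":[1,1,1]}'
python3 - <<'E'
from cp import *
rep()
E
python3 -m handwheel '{"angular":[[0,0,0],[0,0,0],[0,0,0]],"dp":[[0,0,0.005],[0,0,0.01],[0,0,0.01]],"hand":[1,1,1]}'
python3 - <<'E'
from cp import *
rep()
E
```

```text
clock: 22.98
ee_pos: [0.5257, -0.1041, 0.1605]
eef_rot: [-0.189, 0.659, 0.706, 0.177]
contact_force: [-0.3, 0.8, -6.2]
grip_width: 0.0258
gripper_force: 30.0
mouth above flange mm 6.509639132120631 lateral x',y mm 0.15082866034167672 -0.646840566354857 tilt err deg [ 0.04 -0.05  0.05] F axial -5.7657736316574475 F lat -2.3423692982937316 -0.25660939770443514
clock: 23.35
ee_pos: [0.5261, -0.103, 0.1582]
eef_rot: [-0.189, 0.659, 0.706, 0.178]
contact_force: [-0.3, -0.6, 0.5]
grip_width: 0.026
gripper_force: 30.0
mouth above flange mm 3.9947831767573247 lateral x',y mm -0.06741680341648486 -0.1343622537409382 tilt err deg [ 0.1  -0.03  0.04] F axial 0.6831415956604857 F lat -0.28192467765540796 -0.3412114760374984
```

```bash
cat > r.py <<'E'
from cp import *
rep()
E
python3 -m handwheel '{"angular":[[0,0,0],[0,0,0],[0,0,0]],"dp":[[0,0,0.005],[0,0,0.007],[0,0,0.007]],"hand":[1,1,1]}'|grep width; python3 r.py
python3 -m handwheel '{"angular":[[0,0,0],[0,0,0],[0,0,0]],"dp":[[0,0,0.005],[0,0,0.007],[0,0,0.007]],"hand":[1,1,1]}'|grep width; python3 r.py
```

```text
grip_width: 0.026
mouth above flange mm 2.062391005805764 lateral x',y mm -0.13880218562996555 -0.03941812945959714 tilt err deg [ 0.11 -0.02  0.03] F axial 5.031641512801023 F lat 0.11862006398536806 -0.8891771726329539
grip_width: 0.0256
mouth above flange mm 0.1362476179874227 lateral x',y mm -0.1897011575611712 0.11495146310066799 tilt err deg [ 0.13 -0.01  0.03] F axial 6.7214798502280875 F lat 0.42678546024994324 0.030716303236325623
```

```bash

python3 -m handwheel '{"angular":[[0,0,0],[0,0,0],[0,0,0]],"dp":[[0,0,0.004],[0,0,0.006],[0,0,0.006]],"hand":[1,1,1]}'|grep width; python3 r.py
python3 -m handwheel '{"angular":[[0,0,0],[0,0,0],[0,0,0]],"dp":[[0,0,0.004],[0,0,0.006],[0,0,0.006]],"hand":[1,1,1]}'|grep width; python3 r.py; python3 - <<'E'
from cp import *
a=env.grab_frame("side");x,yy=[int(v) for v in proj("side",N)[0]]
cv2.imwrite("pics/s7.png",cv2.resize(a[yy-40:yy+30,x-40:x+45,::-1],None,fx=7,fy=7,interpolation=2))
env.grab_frame("top")
for t in("coupler_mouth","coupler_center","nipple","plate_center"):
    for c in("side","top"):
        print(t,c,[(np.round(d["at"],3).tolist(),round(d["conf"],2)) for d in env.tip_of(t,c)][:3])
print("exp center",N+.05*n)
E
```

```text
grip_width: 0.0263
mouth above flange mm -0.17439569766916557 lateral x',y mm -0.4873671750230568 0.7620599238971839 tilt err deg [0.21 0.05 0.02] F axial 22.77546581383936 F lat 2.720252818402378 -3.2347350097933285
grip_width: 0.0256
mouth above flange mm -0.9007700932882221 lateral x',y mm -1.5165736473902407 1.1611619132213842 tilt err deg [ 0.28  0.15 -0.01] F axial 33.1876614740393 F lat 0.0824843386352363 -4.843661593251171
coupler_mouth side [([0.528, 0.19, 0.002], 0.8), ([0.478, 0.344, 0.003], 0.67), ([0.526, -0.076, 0.117], 0.63)]
coupler_mouth top [([0.525, 0.187, 0.002], 0.75), ([0.474, 0.349, -0.001], 0.59), ([0.524, -0.076, 0.113], 0.56)]
coupler_center side [([0.524, 0.187, 0.048], 0.88), ([0.477, 0.351, 0.066], 0.83), ([0.522, -0.1, 0.155], 0.54)]
coupler_center top [([0.526, -0.104, 0.16], 0.89), ([0.518, 0.188, 0.048], 0.71), ([0.476, 0.35, 0.066], 0.66)]
nipple side []
nipple top [([0.526, -0.103, 0.156], 0.5)]
plate_center side [([0.52, 0.002, 0.054], 0.59)]
plate_center top [([0.517, 0.0, 0.052], 0.62)]
exp center [ 0.52620038 -0.10094211  0.15890127]
```

View pics/s7.png

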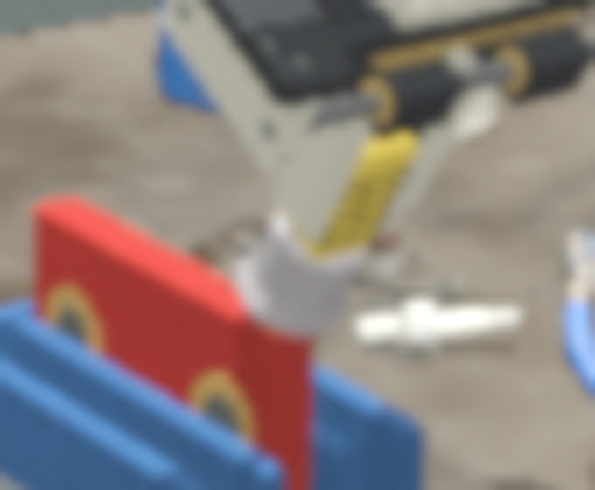

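```bash

python3 -m handwheel '{"angular":[[0,0,0],[0,0,0],[0,0,0],[0,0,0]],"dp":[[0,0,-0.003],[0,0,-0.003],[0,0,-0.003],[0,0,-0.003]],"hand":[1,1,1,1]}'; python3 r.py
```

```text
clock: 25.85
ee_pos: [0.527, -0.1015, 0.1534]
eef_rot: [-0.187, 0.66, 0.706, 0.178]
contact_force: [-3.3, -12.5, 21.4]
grip_width: 0.0263
gripper_force: 30.0
mouth above flange mm -0.8222087819680312 lateral x',y mm -1.377392324344001 0.9469571533062845 tilt err deg [0.25 0.12 0.  ] F axial 24.656968001847183 F lat 0.043677998968714604 -4.108555762123735
```

```bash
python3 -c "
from rig import env
print(env.hand_in())"
```

```text
the job is handed in; nothing more can be done
None
```

I handed the job in with the red plate standing in the middle slot against the stop, nipple towards the open end, and the yellow coupler still gripped and pressed home on the nipple with about 28 N. The snap and the full seat I read from the forces and the rim's height over the flange, since the seal plunger's travel was not measured.

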